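Dock the focus handset and set its knob to the index line

TASK

Pick up the grey remote-focus handset by its body, not by its knob, and set it down gently, knob up, flat on the floor of the shallow aluminium cradle (either way round), then let go of it. Then, with the handset lying in the cradle, take its knob and turn it until the pointer lines up with the long index line on the handset's top. Finish with the handset still home in the cradle and nothing touched, and leave everything else on the desk where it stands.

Things in the scene. Friction and masses are not known exactly. Their poses are not given: they have to be found in the camera images.
- focus_handset: the remote-focus handset, a loose grey plastic box 120 (x) x 58 (y) x 48 (z) mm, 0.36 kg. Origin: centre of its underside, z up. A black knob stands on its top, 30 mm to the +x side of the centre, rising to 82 mm above the underside; a dark 26 x 40 mm display is at the -x end. Carry it by its long ribbed sides, 58 mm apart
- focus_cradle: the cradle, a fixed shallow aluminium tray with a screw lug at each end: outside 140 (x) x 78 (y) mm (lugs 190 mm over all), 18 mm high; inside 130 x 68 mm, floor and walls 5 mm thick, so the walls rise 13 mm above the floor. Origin: centre of its underside, z up. The handset lies in it along x, either way round, 5 mm to spare on every side
- cradle_floor (a point): centre of the cradle's inner floor, axes as the cradle; the handset's origin comes here when it is home
- focus_knob (a joint): angle of the handset's knob about its upright axis, rad: 0 when the pointer lines up with the long index line, negative before it, growing as the knob turns clockwise seen from above; stops at -2 and 2. It starts between -1.4 and -0.7, so it is to be turned clockwise. Light to turn (0.04 N m); stays where it is left
- focus_knob_grip (a point): point on the knob's axis, 70 mm above the handset's underside (22 mm above its top face), inside the bar grip; its axes turn with the knob: x runs along the bar, and the pointer end of the bar is at -x
- knob_bar: the knob's upright bar grip, 36 (x, length) x 14 (y, thickness) mm, from 54 to 82 mm above the handset's underside, on a round skirt 38 mm across and 8 mm high; pinch it across its 14 mm, with the fingertips above the skirt. Origin: on the knob's axis at the handset's top face; a white pointer line 5 mm wide runs on top from its middle to its -x end and down that end
- knob_pointer (a point): tip of the white pointer: the top of the bar's -x end, 18 mm from the knob's axis
- index_line (a point): middle of the long index line, a white line 22 x 4 mm printed on the handset's top that runs from the knob towards the display (the handset's -x); the 12 other marks round the knob are short ticks, 0.3 rad apart. Point on the top face, 32 mm from the knob's axis
- lens_cap: bystander: black lens cap lying flat, 58 mm across, 10 mm high; origin under its centre
- tape_roll: bystander: roll of grey tape lying flat, 92 mm across, 24 mm high; origin under its centre
- card_case: bystander: grey memory-card case 60 x 40 x 16 mm; origin under its centre
- battery: bystander: black camera battery lying flat, 40 x 70 x 26 mm; origin under its centre
- mug: bystander: white mug 80 mm across, 90 mm high, handle at its +y; origin under its centre
- paper_roll: bystander: white paper roll standing on end, 104 mm across, 100 mm high; origin under its centre
Mind the look-alikes: they are no part of the job. Leave any pink look-alike of the focus_handset alone.

How it is judged:
By the outcome, as a careful person would: the job done as asked, in the order asked, and still so for the second after the job is handed in, with the robot touching nothing.
It also fails if it takes over 54 s, if anything falls off the work surface, if the arm or the gripper's body presses on something with over 40 N, if the wrist force passes 120 N, or if a joint passes its speed limit or range.

ROBOT

A 6-joint arm with a two-finger parallel gripper is mounted at the origin on the work surface. World frame = base frame: x ahead of the robot, y to its left, z up, the work surface at z = 0. Lengths are in m, angles in rad, forces in N, time in s.
With the tool pointing down it reaches from about 0.35 to 0.875 m from the base axis. Payload 4.2 kg.
Tool frame: the origin (TCP) lies on the centre line of the jaws, within the pads' length; the fingertips stand 25 mm ahead of it and the grasp point (between the pads) lies 6 mm ahead of it (tip_reach is the distance from the TCP to the fingertips, in m); z points along the fingers, y is the line along which they close (so a half turn about z gives the same grasp; the last joint's range is limited). The gripper opens to 85 mm and grips with 20 to 120 N. Pads are 22 mm wide; open, the fingers measure 114 mm over their backs; the gripper's body (76 mm by 85 mm) begins 54 mm behind the grasp point. The pads swing forward as they close: fully open they stand 13 mm farther back than shut.
Start: joints at [-0.855, 0.385, 0.008, 0, -1.194, -0.259], TCP at [0.276, -0.561, 0.256] pointing down, gripper open.
Joint ranges: [-3.14, 3.14], [-1.21, 2.06], [-1.07, 1.41], [-3.16, 2.05], [-2.99, -0.16], [-3.1, 3.1]. Speed limits (rad/s): [2.79, 2.79, 3.14, 3.14, 3.14, 3.14].

INTERFACE

Orientations are given as [roll, pitch, yaw] about the fixed x, y, z axes, in that order (R = Rz(yaw) Ry(pitch) Rx(roll)).
In Python, from workcell import sense, get_image, finish_job, look_for, masks_of, mark_of, tip_reach gives the robot as it stands. The module is installed in compiled form; this text tells all that it offers.
- The arm moves only by the tool step_arm, never from a script. Its argument "moves" is one flat list of numbers, 7 for each row, row after row: the shift along the tool's x, y, z each as a share of 50 mm, from -1 to 1, then the turn, a rotation vector about the tool's x, y, z each as a share of 5 degrees, from -1 to 1, then the closure, from -1 (fully open) to 1 (shut). In form: [dx, dy, dz, ax, ay, az, gripper, dx, dy, dz, ax, ay, az, gripper, ...]. A call has 1 to 20 rows; each row shifts and turns the commanded pose from where the row before left it, along the tool's axes as they then stand; what a row does not reach is not made up. A row lasts 1/10 s, in which the tool goes at most 50 mm and 8.59 degrees, less where a joint would pass 70% of its speed; a pose out of reach is approached as far as the arm can. A call with a number of a shift or a turn outside -1 to 1 is refused whole. A call with a gripper value outside its range is refused whole. The fingers move at their own pace and stop on an object; the grip force is fixed at half the most. Time passes only in rows, so rows that do not move let the fingers close. It gives the time, the measured TCP pose, the force, the opening and the grip force at its end, in the units of the state.
- sense(): the state, without advancing time (a new reading comes with each control period).
- get_image(name): name is "scene" or "side" or "wrist"; returns a dict with "color" (420x560x3 uint8, red, green, blue), "fx", "fy", "cx", "cy" (pixels), "dist_coeffs" ([k1, k2, p1, p2, k3] as OpenCV has them; the pictures are not rectified), "R" (3x3) and "t" (3): a world point X has camera coordinates R X + t; the wrist camera has in their place "tool_from_camera" (4x4, takes a point from camera to tool coordinates, whose origin is the TCP and whose axes are the flange's). Camera axes: x right, y down, z forward; pixel columns grow to the right and rows downward; lengths in m; the calibration is good to about 2 mm. A picture is of the moment at which its call begins: read the wrist's pose just before it. There is no depth.
- finish_job(): hands the job in; it is judged then, once.
Trained networks look in a picture, given as the dict that the camera call returned (one of the last four; its "shot" number tells which), for a name from the list of things; names that differ only in an ending like _2 or _b are one class to them, and where a whole thing is asked for, a point or a joint stands for the part that bears it (a point fixed in the world has none). Each returns a list of dicts, best first, with "p" (0 to 1); they miss things now and then, are a little off and sometimes report something else, mostly with a low value. They report only what shows in the picture. A call takes as long as a camera call. They do not tell look-alikes from the thing itself.
- look_for(picture, name): "location" ([row, column] in pixels, amid what is visible of it).
- masks_of(picture, name): "mask" (420x560 bool, what is visible of it) and "location" ([row, column] in pixels, amid what is visible of it).
- mark_of(picture, name): "location" ([row, column] in pixels: a listed point, or the origin of a listed thing).
The state is a dict: "t": time; "q": joint angles; "qvel": joint speeds; "tau": joint torques, N m; "eef_pos": TCP position; "eef_rot": TCP orientation; "wrist_force": force on the tool from outside, world axes, zero at the start; "ft_torque": the same for the moment, N m; "opening": finger opening in m; "gripper_force": force on a finger pad.
Only numpy, scipy, OpenCV 4.12 (cv2) and the standard library are available. Lean on these libraries where they do the work, as an engineer would, in place of code of your own. Each camera call takes 0.05 s, during which the arm holds its last target. There are 200 camera calls.

## Working session

There is one attempt and no reset: what is moved stays moved. The work goes in short steps, Python scripts to look and compute and a tool call to move; the robot and the scene stay as the last step left them, time stands still between calls to the robot, and variables do not carry over. Pictures are saved under pics/ and viewed, at most 13 in all, crops included, and the job is handed in when it is done.

Besides the shell and the picture viewer there is one more tool, called after ">>>" as a command line: name --argument value ..., lists and objects as JSON in quotes. step_arm: Moves the arm, as the interface text tells. Its arguments: {"type":"object","properties":{"moves":{"type":"array"}},"required":["moves"]}

```bash
mkdir -p pics; cat > h.py <<'E'
import numpy as np, cv2
from scipy.spatial.transform import Rotation as Ro
from workcell import *
def cam(im,s=None):
    K=np.array([[im['fx'],0,im['cx']],[0,im['fy'],im['cy']],[0,0,1]]);d=np.array(im['dist_coeffs'])
    if 'R' in im: R=np.array(im['R']);t=np.array(im['t'])
    else:
        s=s or sense();T=np.eye(4);T[:3,:3]=Rt(s);T[:3,3]=s['eef_pos']
        M=np.linalg.inv(T@np.array(im['tool_from_camera']));R=M[:3,:3];t=M[:3,3]
    return K,d,R,t
def Rt(s):
    r=np.array(s['eef_rot']); return r if r.shape==(3,3) else Ro.from_euler('xyz',r).as_matrix()
def ray(c,rc,z):
    K,d,R,t=c;u=cv2.undistortPoints(np.array([[[rc[1],rc[0]]]],float),K,d)[0,0]
    D=R.T@np.array([u[0],u[1],1]);C=-R.T@t;return C+D*(z-C[2])/D[2]
def proj(c,P):
    K,d,R,t=c;p=cv2.projectPoints(np.atleast_2d(np.array(P,float)),cv2.Rodrigues(R)[0],t,K,d)[0][:,0];return p[:,::-1]
def tri(cs,rcs):
    A=np.zeros((3,3));b=np.zeros(3)
    for c,rc in zip(cs,rcs):
        C=-c[2].T@c[3];D=ray(c,rc,0)-C;D/=np.linalg.norm(D);M=np.eye(3)-np.outer(D,D);A+=M;b+=M@C
    return np.linalg.solve(A,b)
E
python3 - <<'E'
from h import *
np.set_printoptions(precision=3,suppress=True)
s=sense();print(s['eef_pos'],s['eef_rot'],s['opening'],s['t'],tip_reach)
for n in ['scene','side']:
    im=get_image(n);c=cam(im);cv2.imwrite(f'pics/{n}0.png',im['color'][:,:,::-1])
    print(n,'cam at',-c[2].T@c[3])
    for o,z in [('focus_handset',0),('focus_cradle',0),('cradle_floor',.005),('focus_knob_grip',.07),('knob_pointer',.082),('index_line',.048),('lens_cap',0),('tape_roll',0),('card_case',0),('battery',0),('mug',0),('paper_roll',0)]:
        print(o,[(round(m['p'],2),np.round(m['location']),ray(c,m['location'],z)) for m in mark_of(im,o)[:3]])
E
```

```text
[ 0.275 -0.56   0.255] [ 3.139 -0.    -2.685] 0.08539981375265794 0.0 0.025
scene cam at [1.157 0.307 0.618]
focus_handset [(0.98, array([190., 192.]), array([ 0.537, -0.308,  0.   ])), (0.71, array([202., 246.]), array([ 0.516, -0.16 ,  0.   ]))]
focus_cradle [(0.64, array([236., 401.]), array([0.461, 0.204, 0.   ])), (0.42, array([240., 293.]), array([0.583, 0.003, 0.   ]))]
cradle_floor [(0.88, array([234., 398.]), array([0.464, 0.199, 0.005]))]
focus_knob_grip [(0.78, array([162., 199.]), array([ 0.508, -0.295,  0.07 ])), (0.69, array([185., 234.]), array([ 0.55 , -0.162,  0.07 ]))]
knob_pointer [(0.78, array([161., 191.]), array([ 0.529, -0.3  ,  0.082]))]
index_line [(0.84, array([174., 186.]), array([ 0.542, -0.314,  0.048])), (0.56, array([184., 246.]), array([ 0.507, -0.16 ,  0.048]))]
lens_cap [(0.61, array([237., 295.]), array([0.571, 0.002, 0.   ]))]
tape_roll [(0.81, array([263., 179.]), array([ 0.751, -0.173,  0.   ])), (0.73, array([201., 245.]), array([ 0.516, -0.162,  0.   ]))]
card_case [(0.66, array([200., 320.]), array([ 0.429, -0.003,  0.   ]))]
battery [(0.72, a
[... 956 characters left out ...]
array([ 0.504, -0.159,  0.048])), (0.41, array([254., 314.]), array([ 0.559, -0.154,  0.048]))]
lens_cap [(0.81, array([237., 262.]), array([ 0.57 , -0.006,  0.   ]))]
tape_roll [(0.9, array([231., 370.]), array([ 0.75 , -0.171,  0.   ])), (0.35, array([270., 300.]), array([ 0.545, -0.133,  0.   ]))]
card_case [(0.7, array([254., 315.]), array([ 0.606, -0.125,  0.   ])), (0.66, array([267., 210.]), array([0.429, 0.005, 0.   ]))]
battery [(0.63, array([192., 288.]), array([0.745, 0.072, 0.   ]))]
mug [(0.94, array([164., 235.]), array([0.752, 0.281, 0.   ])), (0.62, array([286., 298.]), array([ 0.511, -0.157,  0.   ]))]
paper_roll [(0.96, array([281., 447.]), array([ 0.717, -0.366,  0.   ]))]
```

View pics/scene0.png

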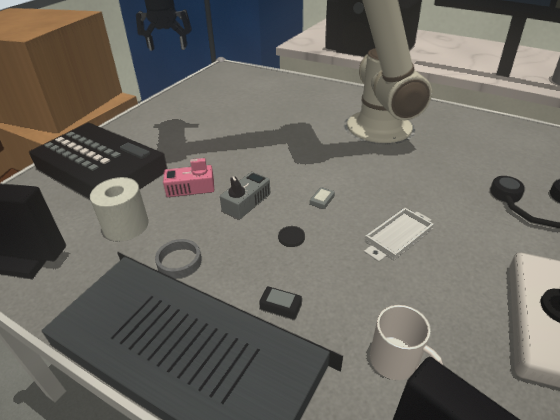

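```bash
python3 - <<'E'
import cv2
a=cv2.imread('pics/side0.png')[210:380,230:440];cv2.imwrite('pics/side0c.png',cv2.resize(a,None,fx=3.5,fy=3.5,interpolation=cv2.INTER_CUBIC))
E
```

```text
(no output)
```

View pics/side0c.png

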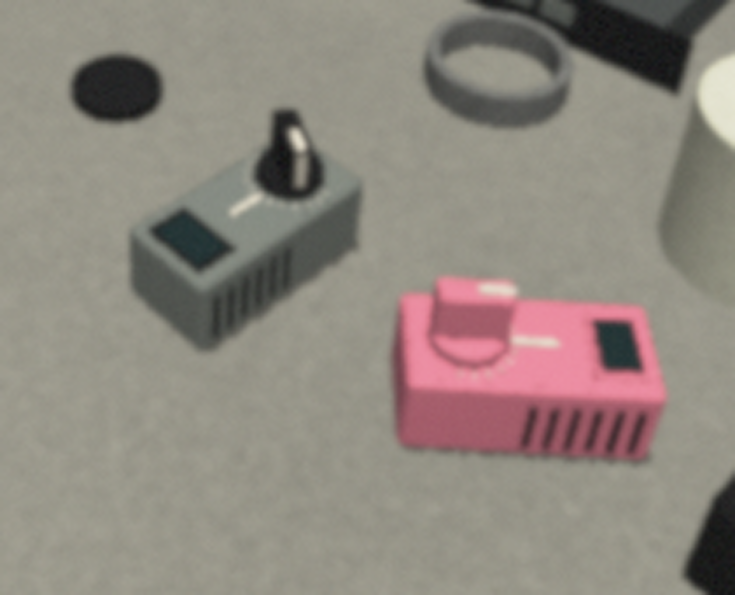

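The pink look-alike is at scene (180,190), with its knob also on top. The grey handset is at scene (195,246) / side (287,302), grey with a black knob as described, so it is the one meant. The cradle is at scene (234,398). Next I fit the poses from masks.

```bash
cat >> h.py <<'E'
from scipy.optimize import minimize
def box(x0,x1,y0,y1,z0,z1): return np.array([[x,y,z] for x in(x0,x1) for y in(y0,y1) for z in(z0,z1)])
HS=[box(-.06,.06,-.029,.029,0,.048), box(.013,.047,-.010,.010,.048,.08)]
CR=[box(-.07,.07,-.039,.039,0,.018), box(-.095,.095,-.012,.012,0,.005)]
def sil(c,parts,x,y,a,z=0):
    m=np.zeros((420,560),np.uint8);R=Ro.from_euler('z',a).as_matrix()
    for P in parts:
        p=proj(c,P@R.T+[x,y,z])[:,::-1];cv2.fillConvexPoly(m,cv2.convexHull(np.round(p*16).astype(np.int32)),1,shift=4)
    return m>0
def fit(views,parts,x0,z=0):
    def f(v): return sum(1-(s:=sil(c,parts,*v,z),(s&m).sum()/(s|m).sum())[1] for c,m in views)
    best=min((minimize(f,[x0[0],x0[1],a],method='Nelder-Mead',options=dict(initial_simplex=np.array([[x0[0],x0[1],a],[x0[0]+.01,x0[1],a],[x0[0],x0[1]+.01,a],[x0[0],x0[1],a+.25]]),xatol=1e-4,fatol=1e-4)) for a in x0[2]),key=lambda r:r.fun)
    return best.x,best.fun/len(views)
def pick(im,name,c,xy,z=.02):
    t=proj(c,[*xy,z])[0];L=masks_of(im,name)
    return min(L,key=lambda m:np.hypot(*(np.array(m['location'])-t)))['mask'] if L else None
E
python3 - <<'E'
from h import *
np.set_printoptions(precision=4,suppress=True)
V={'h':[],'c':[]}
for n in ['scene','side']:
    im=get_image(n);c=cam(im);o=im['color'].copy()
    for k,nm,xy in [('h','focus_handset',(.515,-.163)),('c','focus_cradle',(.455,.195))]:
        m=pick(im,nm,c,xy)
        if m is not None and m.sum()>50:
            ys,xs=np.nonzero(m);print(n,k,m.sum(),ys.mean(),xs.mean());V[k].append((c,m))
h=fit(V['h'],HS,(.515,-.163,np.arange(-1.5,1.6,.5)));print(h)
cc=fit(V['c'],CR,(.455,.195,np.arange(-1.5,1.6,.5)));print(cc)
for v in V:
    for c,m in V[v]: print(v,fit([(c,m)],HS if v=='h' else CR,(*(h if v=='h' else cc)[0][:2],[(h if v=='h' else cc)[0][2]])))
ims=[]
for n in ['scene','side']:
    im=get_image(n);c=cam(im);o=im['color'][:,:,::-1].copy()
    for P,v in ((HS,h[0]),(CR,cc[0])):
        k,_=cv2.findContours(sil(c,P,*v).astype(np.uint8),0,2);cv2.drawContours(o,k,-1,(0,0,255),1)
    r=proj(c,[[*h[0][:2],0],[*cc[0][:2],0]])
    ims.append(np.hstack([cv2.resize(o[int(a)-65:int(a)+55,int(b)-70:int(b)+60],(390,290)) for a,b in r]))
cv2.imwrite('pics/fit.png',np.vstack(ims))
E
```

```text
scene h 1538 193.92002600780233 244.35370611183356
side h 2591 276.9899652643767 299.70899266692396
side c 1817 219.60099064391855 163.52173913043478
(array([ 0.5144, -0.1596, -0.0353]), np.float64(0.08788858461382426))
(array([ 0.4569,  0.1987, -0.3097]), np.float64(0.079002079002079))
h (array([ 0.5144, -0.1596, -0.0353]), np.float64(0.08809523809523812))
h (array([ 0.5143, -0.1596, -0.038 ]), np.float64(0.08496267330252405))
c (array([ 0.4569,  0.1987, -0.3097]), np.float64(0.079002079002079))
```

View pics/fit.png

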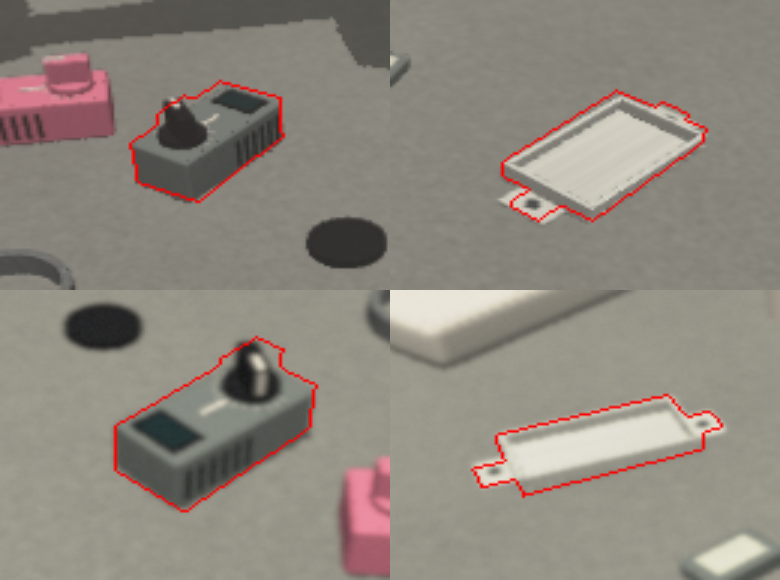

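Both fits match the outlines well: handset (0.514, -0.160, yaw -0.036), knob away from the robot. I move above it.

>>> step_arm --moves '[-0.78, 0.51, 0.11, 0, 0, 0, -1, -0.78, 0.51, 0.11, 0, 0, 0, -1, -0.78, 0.51, 0.11, 0, 0, 0, -1, -0.78, 0.51, 0.11, 0, 0, 0, -1, -0.78, 0.51, 0.11, 0, 0, 0, -1, -0.78, 0.51, 0.11, 0, 0, 0, -1, -0.78, 0.51, 0.11, 0, 0, 0, -1, -0.78, 0.51, 0.11, 0, 0, 0, -1, -0.78, 0.51, 0.11, 0, 0, 0, -1, -0.78, 0.51, 0.11, 0, 0, 0, -1, 0, 0, 0, 0, 0, 0.94, -1, 0, 0, 0, 0, 0, 0.94, -1, 0, 0, 0, 0, 0, 0.94, -1, 0, 0, 0, 0, 0, 0.94, -1, 0, 0, 0, 0, 0, 0.94, -1, 0, 0, 0, 0, 0, 0.94, -1, 0, 0, 0, 0, 0, 0, -1]'

```text
t: 3.4
eef_pos: [0.5133, -0.16, 0.2014]
eef_rot: [-3.142, 0.0, 3.106]
wrist_force: [0.6, -0.4, 0.1]
opening: 0.0858
gripper_force: 0.0
```

```bash
cat >> h.py <<'E'
def go(x,y,yaw,z):
    s=sense();R=Rt(s);d=R.T@(np.array([x,y,z])-s['eef_pos']);T=Ro.from_euler('xyz',[np.pi,0,yaw]).as_matrix()
    r=Ro.from_matrix(R.T@T).as_rotvec(degrees=True);print('pos',s['eef_pos'],'rpy',s['eef_rot'],'q6',s['q'][5],'t',s['t'],'shift',d/.05,'turn',r/5)
E
python3 - <<'E'
from h import *
np.set_printoptions(precision=4,suppress=True)
s=sense();im=get_image('wrist');c=cam(im,s);o=im['color'][:,:,::-1].copy();print('cam',-c[2].T@c[3])
m=pick(im,'focus_handset',c,(.514,-.16));h=fit([(c,m)],HS,(.514,-.16,[-.036]));print(h,m.sum())
for P,v,col in ((HS,(.5144,-.1596,-.036),(0,0,255)),(HS,h[0],(0,255,0))):
    k,_=cv2.findContours(sil(c,P,*v).astype(np.uint8),0,2);cv2.drawContours(o,k,-1,col,1)
cv2.imwrite('pics/w1.png',o);go(.5144,-.1596,-3.178,.044)
E
```

```text
cam [ 0.4306 -0.1575  0.3188]
(array([ 0.5137, -0.1598, -0.1145]), np.float64(0.05158587672052661)) 7926
pos [ 0.5133 -0.16    0.2014] rpy [-3.1416  0.0002  3.1079] q6 -1.6040473607562595 t 3.5 shift [-0.0216  0.0091  3.1479] turn [-0.0001  0.0022  0.0316]
```

View pics/w1.png

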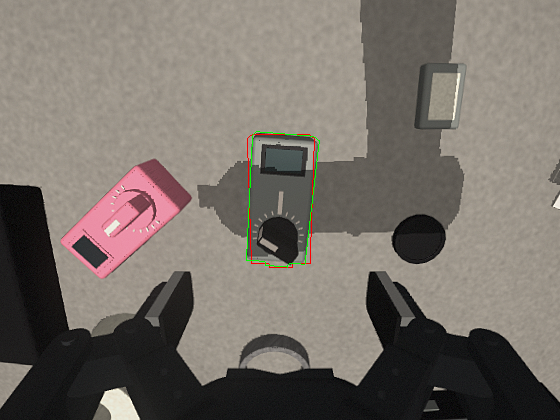

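The wrist view shows the handset with display at (284,160) and knob at (278,238). The green fit (yaw about -0.11) follows its edges better than the red one. I check the yaw independently from the top-face edges.

```bash
python3 - <<'E'
from h import *
np.set_printoptions(precision=4,suppress=True)
s=sense();print(np.array(s['q']))
im=get_image('wrist');c=cam(im,s)
for nm,z in (('index_line',.048),('focus_knob_grip',.07),('knob_pointer',.082),('knob_bar',.048)): print(nm,[(round(k['p'],2),np.round(k['location']),ray(c,k['location'],z)) for k in mark_of(im,nm)[:2]])
g=im['color'].astype(int);r=g[135:200,240:330];dark=((r.max(2)<85)).astype(np.uint8)
n,l,st,ce=cv2.connectedComponentsWithStats(dark);i=1+np.argmax(st[1:,4]);ys,xs=np.nonzero(l==i);print('disp',st[i],[ray(c,(ce[i][1]+135,ce[i][0]+240),.048)])
hsv=cv2.cvtColor(im['color'],cv2.COLOR_RGB2HSV);sub=im['color'][185:222,265:300].astype(int).min(2);w=(sub>140);yy,xx=np.nonzero(w);p=np.polyfit(yy,xx,1)
A=ray(c,(185+yy.min(),265+np.polyval(p,yy.min())),.048);B=ray(c,(185+yy.max(),265+np.polyval(p,yy.max())),.048);print('index',len(yy),A,B,np.arctan2(*(B-A)[[1,0]]),np.linalg.norm(B-A))
big=cv2.resize(im['color'][120:285,225:345,::-1],None,fx=3.6,fy=3.6,interpolation=cv2.INTER_CUBIC);cv2.imwrite('pics/w1c.png',big)
E
```

```text
[-0.0004  0.285  -0.2878  0.     -0.9978 -1.604 ]
index_line [(0.84, array([201., 280.]), array([ 0.5112, -0.1595,  0.048 ])), (0.59, array([230., 118.]), array([ 0.5341, -0.3172,  0.048 ]))]
focus_knob_grip [(0.73, array([214., 124.]), array([ 0.5113, -0.2952,  0.07  ])), (0.64, array([244., 278.]), array([ 0.5444, -0.1632,  0.07  ]))]
knob_pointer [(0.95, array([233., 106.]), array([ 0.5237, -0.3084,  0.082 ])), (0.71, array([241., 259.]), array([ 0.5352, -0.1781,  0.082 ]))]
knob_bar [(0.87, array([206., 138.]), array([ 0.5115, -0.2933,  0.048 ])), (0.65, array([236., 278.]), array([ 0.5454, -0.1633,  0.048 ]))]
disp [ 20   9  48  34 909] [array([ 0.4754, -0.1561,  0.048 ])]
index 56 [ 0.5025 -0.159   0.048 ] [ 0.5276 -0.1612  0.048 ] -0.08788503629566807 0.025232587930463207
```

View pics/w1c.png

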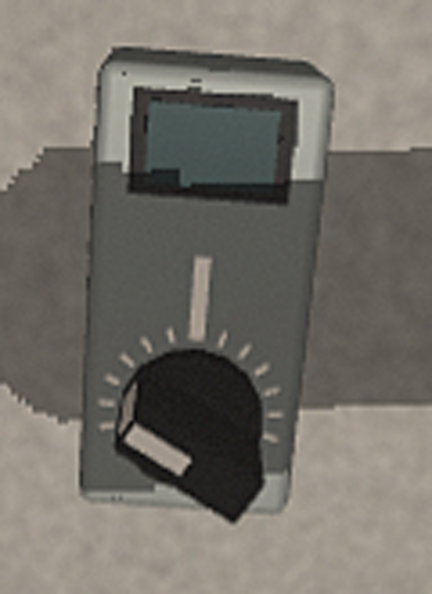

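Yaw from display to knob is -0.10, knob axis at (0.5445, -0.163), centre (0.514, -0.160). The pointer is about 1.1 rad before the index. I descend and grip by the ribbed sides with the tips about 19 mm above the underside.

>>> step_arm --moves '[-0.01, 0, 0, 0, 0, 0.76, -1, 0, 0, 0.5, 0, 0, 0, -1, 0, 0, 0.5, 0, 0, 0, -1, 0, 0, 0.5, 0, 0, 0, -1, 0, 0, 0.5, 0, 0, 0, -1, 0, 0, 0.5, 0, 0, 0, -1, 0, 0, 0.4, 0, 0, 0, -1, 0, 0, 0.24, 0, 0, 0, -1, 0, 0, 0, 0, 0, 0, -1, 0, 0, 0, 0, 0, 0, 1, 0, 0, 0, 0, 0, 0, 1, 0, 0, 0, 0, 0, 0, 1, 0, 0, 0, 0, 0, 0, 1, 0, 0, 0, 0, 0, 0, 1, 0, 0, 0, 0, 0, 0, 1]'

```text
t: 5.25
eef_pos: [0.5148, -0.16, 0.0458]
eef_rot: [3.141, 0.003, 3.04]
wrist_force: [0.1, 0.9, 5.8]
opening: 0.0571
gripper_force: 66.9
```

Gripped (opening 57 mm). I lift and move part-way, to look at the cradle from close by.

>>> step_arm --moves '[0, 0, -0.2, 0, 0, 0, 1, 0, 0, -0.4, 0, 0, 0, 1, 0, 0, -0.6, 0, 0, 0, 1, 0, 0, -0.6, 0, 0, 0, 1, 0, 0, -0.6, 0, 0, 0, 1, 0, 0, -0.6, 0, 0, 0, 1, 0.05, 0.3, -0.2, 0, 0, 0, 1, 0.05, 0.6, 0, 0, 0, 0, 1, 0.05, 0.6, 0, 0, 0, 0, 1, 0.05, 0.6, 0, 0, 0, 0, 1, 0.05, 0.6, 0, 0, 0, 0, 1, 0.05, 0.6, 0, 0, 0, 0, 1, 0.05, 0.6, 0, 0, 0, 0, 1, 0, 0.3, 0, 0, 0, 0, 1, 0, 0, 0, 0, 0, 0, 1, 0, 0, 0, 0, 0, 0, 1]'

```text
t: 6.85
eef_pos: [0.5168, 0.0507, 0.2035]
eef_rot: [-3.141, -0.002, 3.04]
wrist_force: [-0.2, -0.0, -4.3]
opening: 0.0571
gripper_force: 65.8
```

```bash
python3 - <<'E'
from h import *
np.set_printoptions(precision=4,suppress=True)
s=sense();im=get_image('wrist');c=cam(im,s);o=im['color'][:,:,::-1].copy()
V=[];m=pick(im,'focus_cradle',c,(.457,.199));v=(.457,.199,-.31)
if m is not None: V=[(c,m)];v=fit(V,CR,(.457,.199,[-.31]));print('wrist',v,m.sum());v=v[0]
for n in('cradle_floor','index_line','focus_knob_grip'): print(n,[(k['p'],k['location'],ray(c,k['location'],.005)) for k in mark_of(im,n)[:2]])
for P,w,col in ((CR,(.4569,.1987,-.31),(0,0,255)),(CR,v,(0,255,0))):
    k,_=cv2.findContours(sil(c,P,*w).astype(np.uint8),0,2);cv2.drawContours(o,k,-1,col,1)
cv2.imwrite('pics/w2.png',o)
for n in('scene','side'):
    i2=get_image(n);c2=cam(i2);m=pick(i2,'focus_cradle',c2,(.457,.199))
    if m is not None: print(n,fit([(c2,m)],CR,(.457,.199,[-.31])));V.append((c2,m))
    print([(k['p'],ray(c2,k['location'],.005)) for k in mark_of(i2,'cradle_floor')[:1]])
print(fit(V,CR,(.457,.199,[-.31])));go(.457,.199,-3.45,.2)
E
```

```text
wrist (array([ 0.4582,  0.1983, -0.3464]), np.float64(0.05664857530529177)) 14537
cradle_floor [(0.56, [121.1, 424.4], array([0.4587, 0.2024, 0.005 ]))]
index_line [(0.85, [301.9, 278.0], array([0.6538, 0.0344, 0.005 ]))]
focus_knob_grip []
scene (array([ 0.4632,  0.1992, -0.3161]), np.float64(0.06678619453160017))
[(0.61, array([ 0.2539, -0.0741,  0.005 ]))]
side (array([ 0.4573,  0.1978, -0.3028]), np.float64(0.05825734549138806))
[(0.7, array([0.4512, 0.192 , 0.005 ]))]
(array([ 0.4595,  0.1984, -0.3263]), np.float64(0.07561468048721964))
pos [0.5176 0.0504 0.2043] rpy [ 3.1415 -0.      3.0395] q6 -2.0823048482628326 t 7.4 shift [1.5095 2.8319 0.0867] turn [ 0.0007 -0.0001  2.3638]
```

View pics/w2.png

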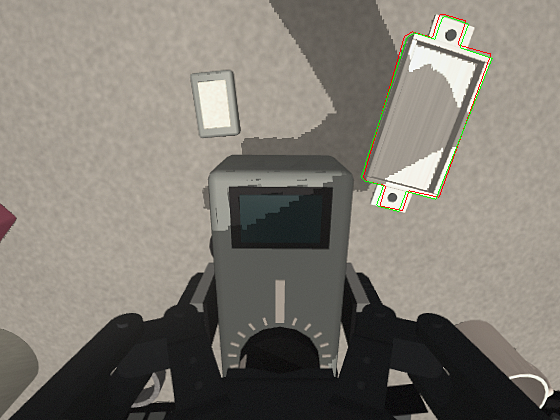

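The wrist view shows the cradle at the upper right with lug holes near (35,450) and (197,392), and the handset held straight with index at (302,279). I use the holes to get the cradle's yaw and centre.

```bash
python3 - <<'E'
from h import *
np.set_printoptions(precision=4,suppress=True)
s=sense();im=get_image('wrist');c=cam(im,s);g=im['color'].min(2)
P=[]
for r,q in((35,450),(197,392)):
    w=g[r-8:r+9,q-8:q+9]<110;n,l,st,ce=cv2.connectedComponentsWithStats(w.astype(np.uint8));i=1+np.argmin([np.hypot(*(ce[k]-8)) for k in range(1,n)])
    rc=(r-8+ce[i][1],q-8+ce[i][0]);P.append(ray(c,rc,.005));print(rc,st[i][4],P[-1])
P=np.array(P);d=P[1]-P[0];print('mid',P.mean(0),'yaw',np.arctan2(d[1],d[0]),'len',np.linalg.norm(d))
# handset pose in hand: index line, display at top-face height
zt=s['eef_pos'][2]-.0458+.048
i=mark_of(im,'index_line')[0]['location'];X=ray(c,i,zt);print('index in tool',Rt(s).T@(X-s['eef_pos']))
sub=im['color'][270:325,270:292].astype(int).min(2)>140;yy,xx=np.nonzero(sub);p=np.polyfit(yy,xx,1)
A,B=[ray(c,(270+y,270+np.polyval(p,y)),zt) for y in(yy.min(),yy.max())];dd=Rt(s).T@(B-A);print('index line dir tool',dd,np.linalg.norm(dd))
d0=[ray(c,k,zt) for k in((218,280.5),)];print('disp in tool',Rt(s).T@(d0[0]-s['eef_pos']))
E
```

```text
(np.float64(32.980000000000004), np.float64(450.04)) 100 [0.3813 0.2253 0.005 ]
(np.float64(195.3548387096774), np.float64(391.98387096774195)) 62 [0.5349 0.1703 0.005 ]
mid [0.4581 0.1978 0.005 ] yaw -0.3432398761910396 len 0.16320047178216215
index in tool [ 0.0026 -0.0023 -0.0022]
index line dir tool [-0.0214 -0.0001 -0.    ] 0.021429637721554456
disp in tool [ 0.0414 -0.     -0.0022]
```

>>> step_arm --moves '[0, 0, 0, 0, 0, 0.4, 1, 0, 0, 0, 0, 0, 0.8, 1, 0, 0, 0, 0, 0, 0.8, 1, 0.2, 0.2, 0, 0, 0, 0.77, 1, 0.4, 0.46, 0, 0, 0, 0, 1, 0.4, 0.46, 0, 0, 0, 0, 1, 0.4, 0.46, 0, 0, 0, 0, 1, 0.4, 0.46, 0, 0, 0, 0, 1, 0.3, 0.34, 0.2, 0, 0, 0, 1, 0, 0, 0.5, 0, 0, 0, 1, 0, 0, 0.5, 0, 0, 0, 1, 0, 0, 0.5, 0, 0, 0, 1, 0, 0, 0.5, 0, 0, 0, 1, 0, 0, 0.3, 0, 0, 0, 1, 0, 0, 0, 0, 0, 0, 1, 0, 0, 0, 0, 0, 0, 1]'

```text
t: 9.1
eef_pos: [0.4585, 0.198, 0.0797]
eef_rot: [3.141, 0.001, 2.799]
wrist_force: [-0.0, 0.3, -3.9]
opening: 0.0568
gripper_force: 65.6
```

```bash
python3 - <<'E'
from h import *
np.set_printoptions(precision=4,suppress=True)
go(.4585,.198,2.7976,.0508);s=sense();print(s['wrist_force'],s['q'])
zu=s['eef_pos'][2]-.0458;a=Ro.from_matrix(Rt(s)).as_euler('xyz')[2]+np.pi
ims=[]
for n in('scene','side'):
    im=get_image(n);c=cam(im);o=im['color'][:,:,::-1].copy();m=None
    for P,w,z,col in((CR,(.4582,.198,-.344),0,(0,255,0)),(HS[:1],(*s['eef_pos'][:2],a),zu,(0,0,255))):
        k,_=cv2.findContours(sil(c,P,*w,z).astype(np.uint8),0,2);cv2.drawContours(o,k,-1,col,1)
    r,q=proj(c,[.4585,.198,.04])[0].astype(int);ims.append(cv2.resize(o[r-60:r+60,q-75:q+75],(400,320)))
cv2.imwrite('pics/c1.png',np.hstack(ims))
E
```

```text
pos [0.4585 0.198  0.0797] rpy [3.1413 0.0006 2.7987] q6 -2.6477264310552333 t 9.1 shift [0.001  0.0002 0.578 ] turn [0.003  0.0068 0.0123]
[-0.0265  0.2947 -3.9255] [ 0.7335  0.3854 -0.5196  0.0006 -0.6653 -2.6477]
```

View pics/c1.png

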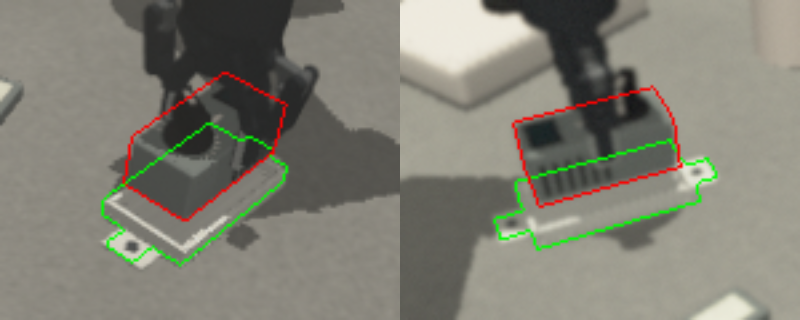

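The outlines agree with the picture to about a pixel: the handset is square above the cradle. I lower it slowly.

>>> step_arm --moves '[0, 0, 0.12, 0, 0, 0, 1, 0, 0, 0.12, 0, 0, 0, 1, 0, 0, 0.1, 0, 0, 0, 1, 0, 0, 0.08, 0, 0, 0, 1, 0, 0, 0.06, 0, 0, 0, 1, 0, 0, 0.04, 0, 0, 0, 1, 0, 0, 0.02, 0, 0, 0, 1, 0, 0, 0.01, 0, 0, 0, 1, 0, 0, 0, 0, 0, 0, 1]'

```text
t: 10.1
eef_pos: [0.458, 0.1977, 0.0519]
eef_rot: [3.141, 0.0, 2.798]
wrist_force: [0.6, 0.2, -3.7]
opening: 0.0569
gripper_force: 65.8
```

>>> step_arm --moves '[0, 0, 0.01, 0, 0, 0, 1, 0, 0, 0.01, 0, 0, 0, 1, 0, 0, 0.01, 0, 0, 0, 1, 0, 0, 0, 0, 0, 0, 1]'

```text
t: 10.5
eef_pos: [0.4581, 0.1977, 0.0508]
eef_rot: [3.141, 0.0, 2.798]
wrist_force: [-2.6, 0.7, 2.1]
opening: 0.0568
gripper_force: 66.4
```

It is touching the floor with light force. I release and rise.

>>> step_arm --moves '[0, 0, 0, 0, 0, 0, 0, 0, 0, 0, 0, 0, 0, -1, 0, 0, 0, 0, 0, 0, -1, 0, 0, 0, 0, 0, 0, -1, 0, 0, 0, 0, 0, 0, -1, 0, 0, -0.2, 0, 0, 0, -1, 0, 0, -0.5, 0, 0, 0, -1, 0, 0, -0.6, 0, 0, 0, -1, 0, 0, -0.6, 0, 0, 0, -1, 0, 0, -0.6, 0, 0, 0, -1, 0, 0, -0.5, 0, 0, 0, -1, 0, 0, 0, 0, 0, 0, -1, 0, 0, 0, 0, 0, 0, -1]'

```text
t: 11.8
eef_pos: [0.4579, 0.1977, 0.2012]
eef_rot: [3.14, 0.001, 2.798]
wrist_force: [-0.0, -0.1, -0.1]
opening: 0.0854
gripper_force: 0.0
```

```bash
cat >> h.py <<'E'
def look():
    s=sense();im=get_image('wrist');c=cam(im,s);H=.005
    P={}
    for nm,z in (('index_line',.048),('focus_knob_grip',.07),('knob_pointer',.082),('knob_bar',.048),('focus_handset',0)):
        L=mark_of(im,nm)
        if L: P[nm]=ray(c,L[0]['location'],z+H);print(nm,round(L[0]['p'],2),np.round(L[0]['location'],1),P[nm])
    return s,im,c,P
E
python3 - <<'E'
from h import *
np.set_printoptions(precision=4,suppress=True)
s,im,c,P=look();print(s['eef_pos'],s['eef_rot'],s['t'],s['opening'])
m=pick(im,'focus_handset',c,(.458,.198));h=fit([(c,m)],HS,(.458,.198,[-.344]),.005);print(h)
r,q=proj(c,[.458,.198,.05])[0].astype(int);print(r,q);x0,y0=max(q-90,0),max(r-90,0)
cv2.imwrite('pics/k1.png',cv2.resize(im['color'][y0:y0+180,x0:x0+180,::-1],(590,590),interpolation=cv2.INTER_CUBIC));print(y0,x0)
E
```

```text
index_line 0.56 [202.2 277.4] [0.4548 0.1966 0.053 ]
focus_knob_grip 0.97 [244.7 279. ] [0.4854 0.1871 0.075 ]
knob_pointer 0.9 [246.  261.2] [0.4764 0.1747 0.087 ]
knob_bar 0.92 [234.8 281.1] [0.4861 0.189  0.053 ]
focus_handset 0.7 [190.4 278.3] [0.4565 0.1968 0.005 ]
[0.4579 0.1977 0.2012] [3.1397 0.0006 2.798 ] 11.8 0.08542291816872524
(array([ 0.4578,  0.1973, -0.3656]), np.float64(0.057182544275957814))
203 280
113 190
```

View pics/k1.png

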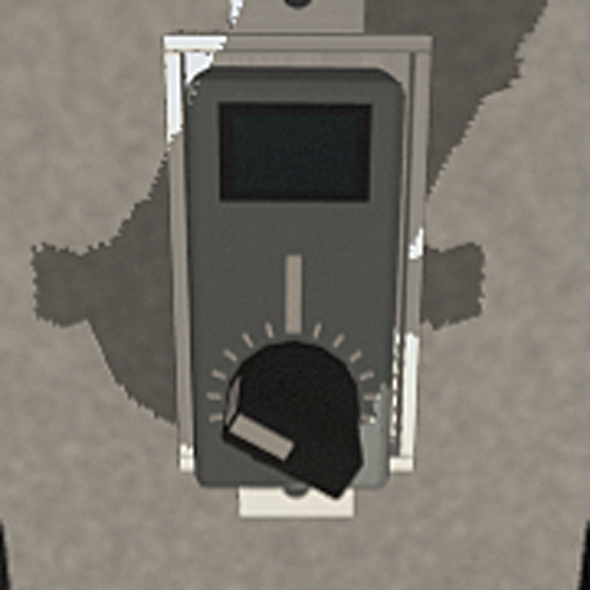

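The handset lies inside the cradle with clearance on both sides, pointer tip at crop (225,425), about 1.17 rad before the index. I go over the knob axis and turn the tool to match the bar.

>>> step_arm --moves '[-0.3, 0, 0, 0, 0, 0, -1, -0.3, 0, 0, 0, 0, 0, -1, 0, 0, 0, 0, 0, -0.96, -1, 0, 0, 0, 0, 0, -0.96, -1, 0, 0, 0, 0, 0, -0.96, -1, 0, 0, 0, 0, 0, -0.96, -1, 0, 0, 0, 0, 0, -0.96, -1, 0, 0, 0, 0, 0, -0.96, -1, 0, 0, 0, 0, 0, -0.96, -1, 0, 0, 0, 0, 0, -0.96, -1, 0, 0, 0, 0, 0, -0.96, -1, 0, 0, 0, 0, 0, -0.96, -1, 0, 0, 0, 0, 0, -0.96, -1, 0, 0, 0, 0, 0, -0.96, -1, 0, 0, 0, 0, 0, -0.96, -1, 0, 0, 0, 0, 0, -0.96, -1, 0, 0, 0, 0, 0, 0, -1, 0, 0, 0, 0, 0, 0, -1]'

```text
t: 13.95
eef_pos: [0.4869, 0.1872, 0.2001]
eef_rot: [-3.142, -0.0, -2.315]
wrist_force: [0.8, 0.5, -0.6]
opening: 0.0857
gripper_force: 0.0
```

```bash
python3 - <<'E'
from h import *
np.set_printoptions(precision=4,suppress=True)
s,im,c,P=look();print(s['eef_pos'],s['eef_rot'],s['t'],s['q'][5])
for k in('index_line','knob_pointer','focus_knob_grip'):
    if k in P: print(k,'tool',Rt(s).T@(P[k]-s['eef_pos']))
r,q=proj(c,[.486,.1876,.06])[0].astype(int);print(r,q,[r-80,q-80])
cv2.imwrite('pics/k2.png',cv2.resize(im['color'][r-80:r+80,q-80:q+80,::-1],(560,560),interpolation=cv2.INTER_CUBIC))
E
```

```text
index_line 0.77 [190.2 313.1] [0.4551 0.1971 0.053 ]
focus_knob_grip 0.97 [212.2 280.8] [0.4853 0.1873 0.075 ]
knob_pointer 0.83 [197.4 283.7] [0.4727 0.1769 0.087 ]
knob_bar 0.85 [206.4 280.9] [0.4864 0.1888 0.053 ]
focus_handset 0.59 [180.2 309. ] [0.4557 0.1989 0.005 ]
[0.4869 0.1872 0.2001] [-3.1415 -0.0002 -2.3146] 13.95 -1.422382563695398
index_line tool [0.0143 0.0301 0.1471]
knob_pointer tool [0.0173 0.0035 0.1131]
focus_knob_grip tool [0.001  0.0013 0.1251]
207 280 [np.int64(127), np.int64(200)]
```

View pics/k2.png

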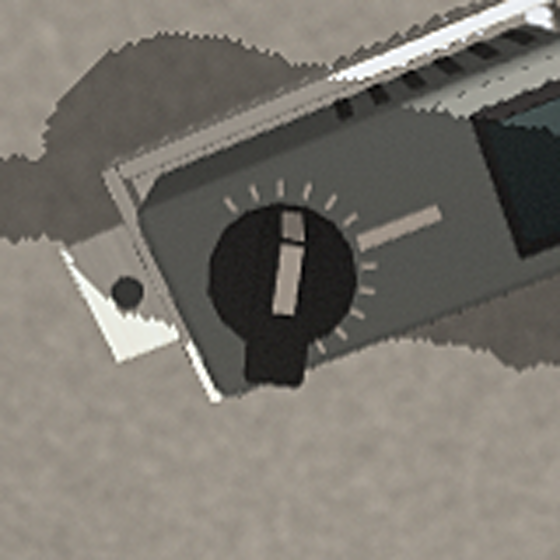

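Pointer at crop (288,250) leans about 0.11 rad clockwise of the tool's x, and the axis is well centred. I correct the yaw, descend and pinch the bar.

>>> step_arm --moves '[0.01, 0.02, 0, 0, 0, 0.6, -1, 0, 0, 0.2, 0, 0, 0.7, -1, 0, 0, 0.5, 0, 0, 0, -1, 0, 0, 0.5, 0, 0, 0, -1, 0, 0, 0.5, 0, 0, 0, -1, 0, 0, 0.35, 0, 0, 0, -1, 0, 0, 0.16, 0, 0, 0, -1, 0, 0, 0, 0, 0, 0, -1, 0, 0, 0, 0, 0, 0, 0, 0, 0, 0, 0, 0, 0, 0.5, 0, 0, 0, 0, 0, 0, 1, 0, 0, 0, 0, 0, 0, 1, 0, 0, 0, 0, 0, 0, 1, 0, 0, 0, 0, 0, 0, 1, 0, 0, 0, 0, 0, 0, 1, 0, 0, 0, 0, 0, 0, 1]'

```text
t: 15.85
eef_pos: [0.4855, 0.188, 0.0905]
eef_rot: [-3.141, 0.001, -2.425]
wrist_force: [-2.0, -0.1, 5.7]
opening: 0.0127
gripper_force: 59.4
```

```bash
python3 - <<'E'
from h import *
np.set_printoptions(precision=4,suppress=True)
go(.486,.1876,2.7976,.0895)
E
```

```text
pos [0.4855 0.188  0.0905] rpy [-3.1413  0.001  -2.4253] q6 -1.53640017608972 t 15.85 shift [-0.0023 -0.0129  0.0197] turn [ 0.0026  0.0117 12.1503]
```

>>> step_arm --moves '[0, 0, 0, 0, 0, 0.5, 1, 0, 0, 0, 0, 0, 0.9, 1, 0, 0, 0, 0, 0, 0.9, 1, 0, 0, 0, 0, 0, 0.9, 1, 0, 0, 0, 0, 0, 0.9, 1, 0, 0, 0, 0, 0, 0.9, 1, 0, 0, 0, 0, 0, 0.9, 1, 0, 0, 0, 0, 0, 0.9, 1, 0, 0, 0, 0, 0, 0.9, 1, 0, 0, 0, 0, 0, 0.9, 1, 0, 0, 0, 0, 0, 0.9, 1, 0, 0, 0, 0, 0, 0.9, 1, 0, 0, 0, 0, 0, 0.9, 1, 0, 0, 0, 0, 0, 0.6, 1, 0, 0, 0, 0, 0, 0.25, 1, 0, 0, 0, 0, 0, 0, 1, 0, 0, 0, 0, 0, 0, 1]'

```text
t: 17.55
eef_pos: [0.4855, 0.1882, 0.0905]
eef_rot: [3.141, 0.001, 2.797]
wrist_force: [-1.1, 0.6, 5.4]
opening: 0.0127
gripper_force: 59.5
```

```bash
python3 - <<'E'
from h import *
np.set_printoptions(precision=4,suppress=True)
go(.486,.1876,2.7976,.0895)
s,im,c,P=look()
cv2.imwrite('pics/k3.png',im['color'][:,:,::-1])
w=im['color'][:200].astype(int)
E
```

```text
pos [0.4855 0.1882 0.0905] rpy [3.1405 0.0007 2.7975] q6 -2.5967733736949157 t 17.55 shift [-0.0139 -0.0084  0.0198] turn [ 0.012   0.0079 -0.0012]
index_line 0.58 [208.7 277.4] [0.4546 0.1976 0.053 ]
focus_knob_grip 0.64 [284.2 278.1] [0.4852 0.187  0.075 ]
knob_pointer 0.81 [265.7 279. ] [0.4694 0.1932 0.087 ]
knob_bar 0.65 [265.1 281.4] [0.487  0.1883 0.053 ]
focus_handset 0.79 [193.4 278.3] [0.459  0.1964 0.005 ]
```

View pics/k3.png

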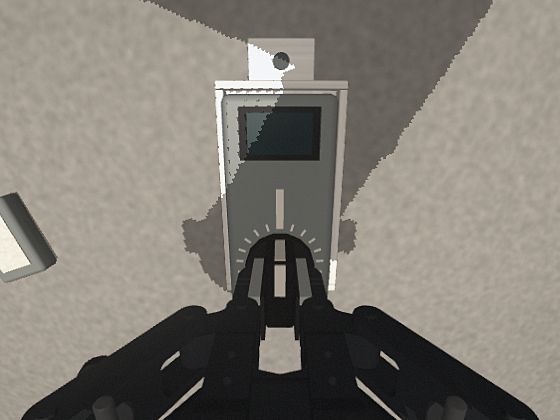

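The pointer (col 280, rows 240-297) is in line with the index line (col 280, rows 190-228). I measure the residual.

```bash
python3 - <<'E'
from h import *
np.set_printoptions(precision=4,suppress=True)
s=sense();im=get_image('wrist');c=cam(im,s);g=im['color'].astype(int).min(2)
def line(r0,r1,q0,q1,th,z):
    w=g[r0:r1,q0:q1]>th;rows=[r for r in range(w.shape[0]) if 3<w[r].sum()<14];x=[np.nonzero(w[r])[0].mean() for r in rows];p=np.polyfit(rows,x,1)
    A,B=[ray(c,(r0+r,q0+np.polyval(p,r)),z) for r in(rows[0],rows[-1])];d=Rt(s).T@(A-B);m=Rt(s).T@((A+B)/2-s['eef_pos']);print(len(rows),'angle',np.arctan2(d[1],d[0]),'mid tool',m,'len',np.linalg.norm(d))
line(186,232,270,290,120,.053);line(266,298,270,292,120,.087)
e=Rt(s)
# display edges
sub=(im['color'].max(2)[105:165,230:330]<75).astype(np.uint8);k=cv2.findContours(sub,0,2)[0];print(cv2.minAreaRect(max(k,key=cv2.contourArea)))
E
```

```text
40 angle 0.010706167182459005 mid tool [ 0.0322 -0.0006  0.0374] len 0.021788990696928173
30 angle 0.004666039416926792 mid tool [ 0.0091 -0.0005  0.0035] len 0.015022689847705134
((49.5, 28.0), (54.0, 83.0), 90.0)
```

Aligned within 0.01 rad. I release and rise clear.

>>> step_arm --moves '[0, 0, 0, 0, 0, 0, 0.6, 0, 0, 0, 0, 0, 0, 0, 0, 0, 0, 0, 0, 0, -1, 0, 0, 0, 0, 0, 0, -1, 0, 0, 0, 0, 0, 0, -1, 0, 0, 0, 0, 0, 0, -1, 0, 0, -0.2, 0, 0, 0, -1, 0, 0, -0.5, 0, 0, 0, -1, 0, 0, -0.6, 0, 0, 0, -1, 0, 0, -0.6, 0, 0, 0, -1, 0, 0, -0.5, 0, 0, 0, -1, 0, 0, 0, 0, 0, 0, -1, 0, 0, 0, 0, 0, 0, -1]'

```text
t: 19.2
eef_pos: [0.4851, 0.1879, 0.2108]
eef_rot: [3.14, 0.001, 2.797]
wrist_force: [-0.8, 0.7, -0.4]
opening: 0.0857
gripper_force: 0.0
```

```bash
python3 - <<'E'
from h import *
np.set_printoptions(precision=4,suppress=True)
s,im,c,P=look();print(s['eef_pos'],s['wrist_force'])
r,q=proj(c,[.47,.193,.06])[0].astype(int);r=max(r,90)
cv2.imwrite('pics/k4.png',cv2.resize(im['color'][r-90:r+90,q-90:q+90,::-1],(590,590),interpolation=cv2.INTER_CUBIC))
E
```

```text
index_line 0.87 [169.7 277.5] [0.4559 0.1963 0.053 ]
focus_knob_grip 0.65 [209.2 280. ] [0.4853 0.1881 0.075 ]
knob_pointer 0.6 [196.3 280.7] [0.4714 0.1936 0.087 ]
knob_bar 0.74 [204.2 280.9] [0.4877 0.1882 0.053 ]
focus_handset 0.71 [160.3 279.2] [0.4556 0.1982 0.005 ]
[0.4851 0.1879 0.2108] [-0.8368  0.7205 -0.3854]
```

View pics/k4.png

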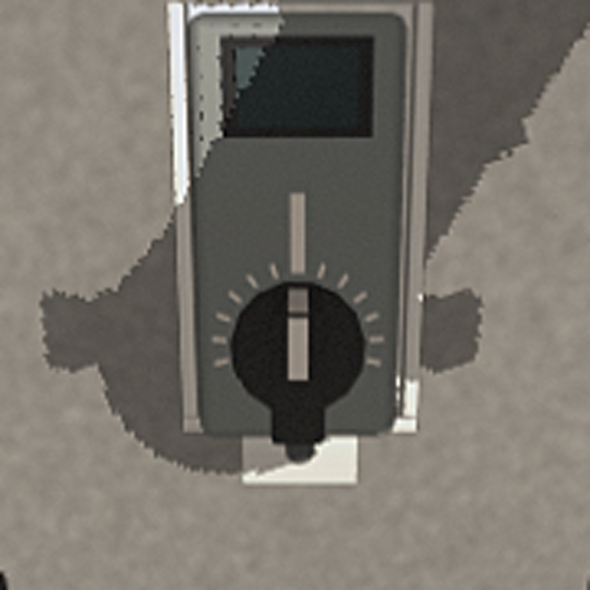

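The pointer at crop (297,345) is collinear with the index line at (297,232). The handset lies inside the cradle walls and the gripper is clear.

```bash
python3 -c "
from workcell import finish_job;print(finish_job())"
```

```text
the job is handed in; nothing more can be done
None
```

The grey handset lies knob up inside the cradle, its pointer within about 0.01 rad of the index line, and the gripper is clear; I handed the job in at about 19 s, but no verdict came back.

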